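Vent the worktop steam oven and open its door

TASK

Steaming is over: vent the small steam oven and open it. Half-press the release key on its top, just to the first stop, and keep it there for about two seconds so that the vent flap stands open while the door is still latched; then press the key fully down so that the door unlatches and springs ajar, let the key come up again, and swing the door wide open by its handle, to nearly square with the oven's front. Leave the other things on the worktop where they are.

Things in the scene. Friction and masses are not known exactly. Their poses are not given: they have to be found in the camera images.
- steam_oven: worktop steam oven, white box, fixed: dark-framed glass door at left, control column with display and dial at right. 300 mm wide (own y), 220 deep (own x), roof 232 mm above the worktop. Origin: centre of its underside; own x points to its back, y to its left. Front face of column and shut door at x = -110 mm. The roof is flat but for key and vent flap
- key_top (a point): centre of the top face of the release key, a flat aluminium key 40 mm (oven x) by 64 mm (oven y) that stands 22 mm proud of the oven's roof over the control column, top face 254 mm above the worktop when it is up; the point sinks with the key, 16 mm in all. Press straight down with the shut fingertips
- release_key (a joint): how far the key is down, m: 0 = up, 0.008 = first stop (half-pressed), 0.016 = fully down. A light spring, about 2 N at the start and 4 N just before the first stop; there a second, preloaded spring is met, which gives way only at 9 to 10 N in all; about 13 N fully down. The door unlatches between 0.0125 and 0.014. The key springs back up when let go
- vent_flap (a joint): steam flap, an aluminium strip 114 x 36 mm on the back part of the oven's roof, lifted by the key, rad: 0 = flat on the roof, about 0.5 with the key at its first stop, about 1.0 with the key fully down
- oven_door (a joint): door angle, rad: 0 = shut, 1.57 = square to the front; upright hinge on its left edge; it swings towards the robot, clockwise seen from above. Latched (below 0.01) until the key is fully pressed; then a sprung pin pushes it ajar to 0.11 to 0.2. Then it moves with light friction (about 1 N at the handle) and stays where it is left; stops at 1.65
- door_hinge (a point): point on the door's hinge axis, at half the door's height (122 mm above the worktop), on the left edge of the door's inner face. The door panel is 202 mm wide from here, 18 mm thick and 212 mm high
- handle_top (a point): upper end, on the centre line, of the door's handle: an upright round steel bar, 12 mm thick, 135 mm long, near the door's right (free) edge, 45 mm in front of the door's face (39 mm clear gap), 191 mm from the hinge axis. Top 228 mm above the worktop. It stands on two posts, the upper one 58 mm below this point, so the top end is free for a grasp or hook from above
- spice_jar: bystander: spice jar, 41 mm across, 105 mm high, in front of the oven's control column; origin at the centre of its underside
- mug_1: bystander: small cream mug, 55 mm high; origin at its underside
- mill_1: bystander: dark wooden pepper mill, 58 mm across, 170 mm high; origin at the centre of its underside
- garlic: bystander: garlic bulb, 54 mm, near the worktop's left edge; origin at its underside
- onion: bystander: red onion, 78 mm, on the wooden board; origin at its underside
- lemon: bystander: lemon, 71 mm, on the wooden board; origin at its underside

How it is judged:
On the way, in this order (a step that is already met when the one before it is completed fails the run):
1. the key is held half-pressed at its first stop, vent flap open, door still latched, for at least 1.5 s (value of joint release_key between 0.0065 and 0.011 m and value of joint oven_door below 0.03 rad), for 1.5 s.
2. the key is pressed fully, past the point where the door unlatches (value of joint release_key above 0.0142 m), for 0.05 s.
3. the fingers swing the door by its handle (distance between the grasp point and handle_top below 0.06 m and contact force between the fingers and anything else above 0.3 N and value of joint oven_door above 0.3 rad), for 0.05 s.
At the end, for the whole second after the job is handed in: The door stands open by more than 1.15 rad (66 degrees) and at rest, and the key is up again (within 2 mm) (value of joint oven_door above 1.15 rad and velocity of joint oven_door below 0.05 rad/s and value of joint release_key below 0.002 m); the robot touches nothing.
It fails at once if a bystander is moved by more than 30 mm (distance of any of spice_jar, mug_1, mill_1, garlic, onion, lemon from where it was at the start of the episode above 0.03 m).
It also fails if it takes over 58 s, if anything falls off the work surface, if the arm or the gripper's body presses on something with over 40 N, if the wrist force passes 120 N, or if a joint passes its speed limit or range.

ROBOT

A 6-joint arm with a two-finger parallel gripper is mounted at the origin on a cart in front of the work surface, level with it; the furniture and walls round the work are solid. World frame = base frame: x ahead of the robot, y to its left, z up, the work surface at z = 0. Lengths are in m, angles in rad, forces in N, time in s.
With the tool pointing down it reaches from about 0.325 to 0.9 m from the base axis. Payload 6.1 kg.
Tool frame: the origin (TCP) lies where the fingers leave the gripper's body, on its centre line; the fingertips stand 70 mm ahead of it and the grasp point (between the pads) lies 51 mm ahead of it; z points along the fingers, y is the line along which they close (so a half turn about z gives the same grasp; the last joint's range is limited). The gripper opens to 87 mm and grips with 3 to 60 N. Pads are 19 mm wide; open, the fingers measure 117 mm over their backs; the gripper's body (75 mm by 190 mm) begins 51 mm behind the grasp point.
Start: joints at [-1.409, 0.22, 1.526, -0, 1.395, -0.126], TCP at [0.177, -0.599, 0.292] pointing down, gripper open.
Joint ranges: [-2.98, 2.98], [-0.91, 2.08], [0.09, 2.57], [-1.24, 4.39], [0.2, 2.65], [-2.68, 2.68]. Speed limits (rad/s): [2.57, 2.57, 3.01, 3.14, 3.14, 3.14].

INTERFACE

Orientations are given as [roll, pitch, yaw] about the fixed x, y, z axes, in that order (R = Rz(yaw) Ry(pitch) Rx(roll)).
In Python, from station import r gives the robot as it stands.
- The arm moves only by the tool move_arm, never from a script. Its argument "rows" is a list of rows, each a list of 3 entries, a list of its own where there are three numbers: the turn, a rotation vector about the tool's x, y, z in shares of 90 degrees (1.0 is 90 degrees), then the shift along the tool's x, y, z in a scale on which 1.0 is 60 cm, then the finger opening in cm, from 0 to 8.7. In form: [[[ax, ay, az], [tx, ty, tz], fingers], ...]. A call has 1 to 12 rows; each row is the pose to reach, as a shift and turn from the pose commanded when the call began, along the tool's axes at that moment; what a row does not reach only later rows make up. A row lasts 1/12 s, in which the tool goes at most 41.7 mm and 7.16 degrees, less where a joint would pass 70% of its speed; a pose out of reach is approached as far as the arm can. A call with a gripper value outside its range is refused whole. The fingers move at their own pace and stop on an object; "force" is the grip in N (left out, the last holds). Time passes only in rows, so rows that repeat a pose let the fingers close. It gives the time, the measured TCP pose, the force, the opening and the grip force at its end, in the units of the state.
- r.state(): the state, without advancing time (a new reading comes with each control period).
- r.capture(name): name is "side" or "top"; returns the picture (400x640x3 uint8, red, green, blue); there is no depth.
- r.get_calibration(name): a dict with "fx", "fy", "cx", "cy" (pixels), "cam_to_world" (4x4, takes a point from camera to world coordinates). Camera axes: x right, y down, z forward; pixel columns grow to the right and rows downward; lengths in m; the calibration is good to about 2 mm. A picture is of the moment at which its call begins. get_calibration takes no time and is no camera call.
- r.close_job(): hands the job in; it is judged then, once.
Trained networks look in the newest picture that a camera, given by its name, has taken for a name from the list of things; names that differ only in an ending like _2 or _b are one class to them, and where a whole thing is asked for, a point or a joint stands for the part that bears it (a point fixed in the world has none). Each returns a list of dicts, best first, with "confidence" (0 to 1); they miss things now and then, are a little off and sometimes report something else, mostly with a low value. They report only what shows in the picture. A call takes as long as a camera call.
- r.silhouettes(name, camera): "region" (400x640 bool, what is visible of it) and "bbox" ([left, top, right, bottom] in pixels, round what is visible of it).
The state is a dict: "time_s": time; "joints": joint angles; "qd": joint speeds; "effort": joint torques, N m; "tcp_pos": TCP position; "ee_rot": TCP orientation; "force": force on the tool from outside, world axes, zero at the start; "torque": the same for the moment, N m; "gripper_width": finger opening in m; "grip_force": force on a finger pad.
Only numpy, scipy, OpenCV 4.12 (cv2) and the standard library are available. Lean on these libraries where they do the work, as an engineer would, in place of code of your own. Each camera call takes 0.05 s, during which the arm holds its last target. There are 200 camera calls.

## Working session

There is one attempt and no reset: what is moved stays moved. The work goes in short steps, Python scripts to look and compute and a tool call to move; the robot and the scene stay as the last step left them, time stands still between calls to the robot, and variables do not carry over. Pictures are saved under pics/ and viewed, at most 10 in all, crops included, and the job is handed in when it is done.

Besides the shell and the picture viewer there is one more tool, called after "Emit:" by a JSON object that holds its "fn" and its "kwargs", one argument or row to a line. move_arm: Moves the arm, as the interface text tells. Its arguments: {"type":"object","properties":{"rows":{"type":"array","items":{"type":"array"}},"force":{"type":"number"}},"required":["rows"]}

```bash
mkdir -p pics; ls; python3 - <<'E'
from station import r
import cv2
for n in("side","top"):
    cv2.imwrite(f"pics/{n}0.png",r.capture(n)[:,:,::-1])
    c=r.get_calibration(n);print(n,c)
print(r.state())
E
```

```text
pics
side {'fx': 513.914061742257, 'fy': 513.914061742257, 'cx': 318.66745650551735, 'cy': 200.02514754668263, 'cam_to_world': array([[-9.30621279e-01, -1.34991286e-01,  3.40178466e-01,
         3.65761999e-02],
       [-3.65982339e-01,  3.40760676e-01, -8.65990237e-01,
         1.39719430e+00],
       [ 9.81691344e-04, -9.30408252e-01, -3.66523562e-01,
         7.10105623e-01],
       [ 0.00000000e+00,  0.00000000e+00,  0.00000000e+00,
         1.00000000e+00]])}
top {'fx': 471.54962223029366, 'fy': 471.54962223029366, 'cx': 316.71536031989945, 'cy': 198.42725283984262, 'cam_to_world': array([[ 0.44582798, -0.87069482,  0.20767271,  0.26901387],
       [-0.89511428, -0.43293562,  0.10647616, -0.08097894],
       [-0.00279933, -0.23336086, -0.97238618,  1.48937967],
       [ 0.        ,  0.        ,  0.        ,  1.        ]])}
{'time_s': 0.1, 'joints': array([-1.40906981e+00,  2.21169080e-01,  1.52746007e+00,  3.40010172e-06,
        1.39468004e+00, -1.26084112e-01]), 'qd': array([-0.00312565, -0.0017003 , -0.00251686,  0.0012563 ,  0.00083767,
       -0.00082314]), 'effort': array([ 4.51936421e-04, -4.95944452e+01, -3.88520122e+01,  7.00005703e-02,
        5.14152716e-02, -6.30353770e-05]), 'tcp_pos': array([ 0.17734752, -0.59887527,  0.2912524 ]), 'ee_rot': array([-3.13989016e+00, -2.19175288e-04,  2.87809841e-01]), 'force': array([ 0.4972094 , -0.28653656,  0.4567077 ]), 'torque': array([-0.04421336,  0.01405038,  0.05543264]), 'grip_force': 0.0, 'gripper_width': 0.08675579220325808}
```

View pics/side0.png

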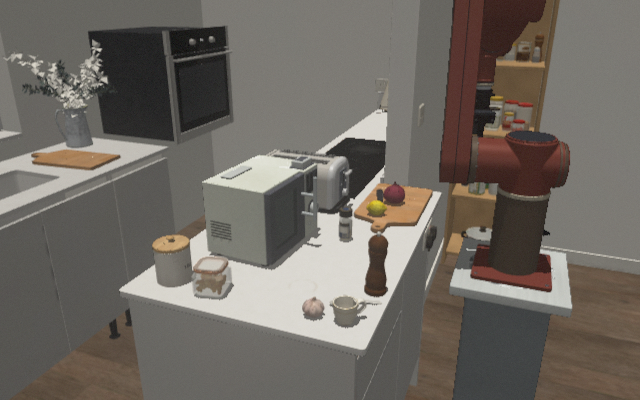

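View pics/top0.png

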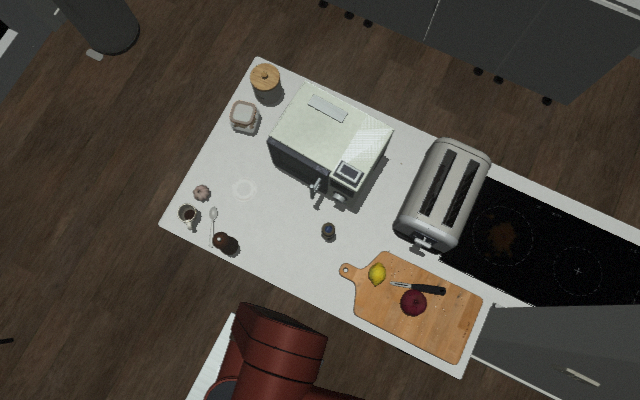

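```bash
python3 - <<'E'
from station import r
for n in("side","top"):
    for t in ["key_top","handle_top","vent_flap","steam_oven","oven_door","spice_jar","mug_1","mill_1","garlic","onion","lemon"]:
        for d in r.silhouettes(t,n)[:2]:
            if d["confidence"]>.3:
                import numpy as np
                v,u=np.nonzero(d["region"]); print(n,t,round(d["confidence"],2),np.round(d["bbox"]),len(u),u.mean().round(1),v.mean().round(1))
E
```

```text
side key_top 0.56 [290. 157. 313. 174.] 197 300.8 162.1
side handle_top 0.97 [266. 174. 316. 266.] 3095 286.6 216.1
side vent_flap 0.67 [222. 166. 251. 179.] 155 234.6 172.4
side steam_oven 0.89 [203. 159. 317. 266.] 10169 260.5 208.2
side oven_door 0.68 [264. 171. 321. 267.] 3135 286.5 216.0
side spice_jar 0.97 [337. 206. 349. 243.] 460 344.8 223.8
side mug_1 0.65 [337. 297. 364. 325.] 647 346.8 309.0
side mill_1 0.87 [363. 236. 390. 295.] 1022 376.3 266.8
side garlic 0.65 [299. 296. 324. 319.] 336 312.6 307.6
side garlic 0.33 [201. 156. 320. 267.] 10229 260.7 208.3
side onion 0.58 [381. 184. 406. 204.] 343 393.7 194.0
side lemon 0.76 [368. 201. 387. 216.] 215 376.0 208.0
top key_top 0.86 [337. 161. 363. 185.] 339 348.4 173.0
top handle_top 0.97 [269. 139. 326. 198.] 1479 298.3 166.4
top handle_top 0.5 [334. 162. 364. 184.] 383 348.6 172.9
top vent_flap 0.89 [306.  91. 347. 120.] 463 327.1 108.2
top vent_flap 0.37 [176. 204. 199. 230.] 352 187.0 214.5
top steam_oven 0.92 [269.  81. 390. 206.] 9549 327.7 143.7
top oven_door 0.82 [267. 140. 330. 202.] 1612 298.9 166.8
top spice_jar 0.56 [322. 220. 335. 242.] 201 327.7 231.4
top mug_1 0.61 [179. 206. 198. 229.] 350 187.0 214.4
top mug_1 0.48 [266. 141. 329. 200.] 1612 298.0 166.1
top mill_1 0.9 [211. 230. 238. 252.] 440 224.7 242.5
top garlic 0.57 [194. 186. 208. 199.] 185 200.6 192.4
top onion 0.61 [402. 290. 427. 316.] 555 413.0 302.1
top lemon 0.8 [365. 262. 385. 286.] 268 376.6 273.1
```

The side view shows the oven at (260,208) with its handle near (310,190). The top view shows the key at (348,173), the handle at (316,186) and the spice jar at (328,231). I'll crop both for sharper points.

```bash
python3 - <<'E'
import cv2
a=cv2.imread("pics/side0.png")[140:280,195:355];b=cv2.imread("pics/top0.png")[75:245,260:400]
cv2.imwrite("pics/cs.png",cv2.resize(a,None,fx=5,fy=5,interpolation=cv2.INTER_CUBIC)[:600])
cv2.imwrite("pics/ct.png",cv2.resize(b,None,fx=3.5,fy=3.5,interpolation=cv2.INTER_CUBIC))
E
```

```text
(no output)
```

View pics/cs.png

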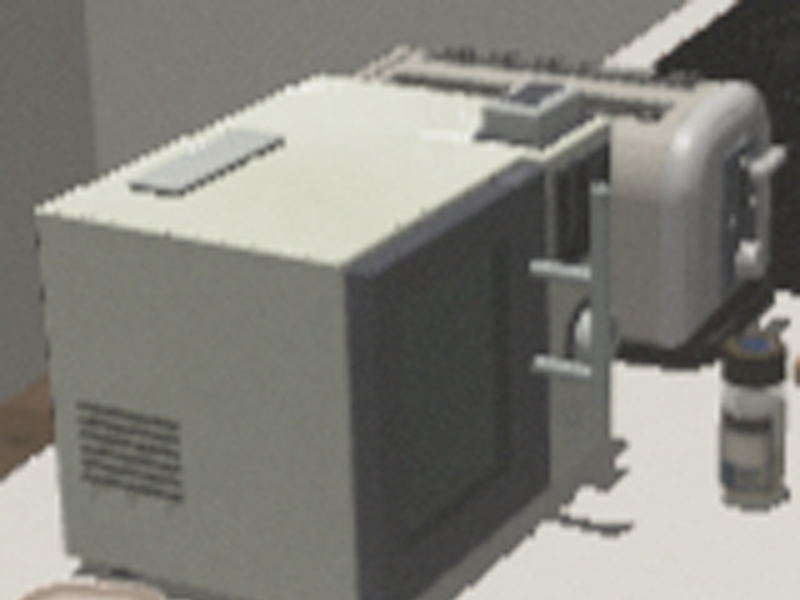

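View pics/ct.png

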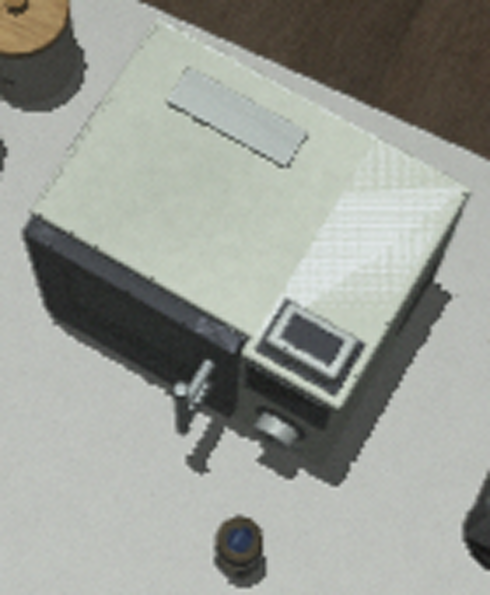

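The side crop shows roof corners at (38,210), (322,75), (345,268) and (607,122), and the handle top at (600,187). In the top crop the roof corners are (158,22), (467,192), (337,407) and (35,215), the key top is about (314,342), and the handle top is (181,388).

```bash
cat > h.py <<'E'
import numpy as np
from station import r
def ray(n,u,v):
    c=r.get_calibration(n);M=c["cam_to_world"]
    return M[:3,3],M[:3,:3]@[(u-c["cx"])/c["fx"],(v-c["cy"])/c["fy"],1]
def onz(n,u,v,z):
    o,d=ray(n,u,v);return o+d*(z-o[2])/d[2]
def tri(a,b):
    o1,d1=ray("side",*a);o2,d2=ray("top",*b)
    s=np.linalg.lstsq(np.c_[d1,-d2],o2-o1,rcond=None)[0]
    p,q=o1+s[0]*d1,o2+s[1]*d2
    return (p+q)/2,np.linalg.norm(p-q)
def proj(n,P):
    c=r.get_calibration(n);M=c["cam_to_world"];p=(np.atleast_2d(P)-M[:3,3])@M[:3,:3]
    return np.c_[p[:,0]/p[:,2]*c["fx"]+c["cx"],p[:,1]/p[:,2]*c["fy"]+c["cy"]]
E
python3 - <<'E'
from h import *
from scipy.optimize import least_squares
S=lambda x,y:(194.6+x/5,139.6+y/5)
T=lambda x,y:(259.64+x/3.5,74.64+y/3.5)
pts={"BL":(S(38,210),T(158,20)),"BR":(S(322,73),T(467,190)),"FL":(S(345,268),T(35,215)),"FR":(S(607,122),T(337,407)),"handle":(S(600,187),T(181,388)),"key":(S(533,112),T(314,342)),"jar":(S(757,342),T(240,538))}
for k,v in pts.items(): print(k,*tri(*v))
# fit pose on roof corners + handle
def w(p,L):
    c,s=np.cos(p[2]),np.sin(p[2]);return np.array([p[0]+c*L[0]-s*L[1],p[1]+s*L[0]+c*L[1],L[2]])
loc={"BL":(.11,.15,.232),"BR":(.11,-.15,.232),"FR":(-.11,-.15,.232)}
f=lambda p:np.concatenate([proj(n,w(p,l))[0]-pts[k][i] for k,l in loc.items() for i,n in enumerate(("side","top"))]) 
s=least_squares(f,[.65,.0,0.]);print(s.x,np.abs(s.fun).max(),s.fun.round(1))
p=s.x;R=np.array([[np.cos(p[2]),-np.sin(p[2])],[np.sin(p[2]),np.cos(p[2])]])
for k in("FL","handle","key","jar"): print(k,"local",R.T@(tri(*pts[k])[0][:2]-p[:2]))
print("key top-ray z.254", onz("top",*pts["key"][1],.254), "net",onz("top",348.4,173,.254), "handle", onz("top",*pts["handle"][1],.228), onz("side",*pts["handle"][0],.228))
for k,q in {"mill":(224.7,242.5)}.items(): print(k,onz("top",*q,.1))
E
```

```text
BL [0.84089096 0.2468249  0.22789745] 0.0002988371199176495
BR [ 0.81588544 -0.04721688  0.23044044] 0.001413157878512206
FL [0.64218907 0.25870306 0.22505927] 0.0013390752839948982
FR [ 0.60631868 -0.03018868  0.22575941] 0.0001046184806418108
handle [0.56468276 0.08696711 0.2256384 ] 0.0012766380112015046
key [0.64129864 0.00783992 0.23961069] 0.002097058075994442
jar [ 0.49655448 -0.00116247  0.10503819] 0.002874336502611366
[ 0.72051073  0.10952758 -0.07402784] 2.184334807554933 [-1.1 -1.  -1.2 -1.3 -1.  -0.7  0.8 -0.8  2.2 -1.8 -0.3  1.8]
FL local [-0.08914021  0.14297422]
handle local [-0.1537326  -0.03402376]
key local [-0.07147429 -0.10726771]
jar local [-0.21515621 -0.12695075]
key top-ray z.254 [0.63804536 0.0071456  0.254     ] net [0.63522934 0.008685   0.254     ] handle [0.56475825 0.08685244 0.228     ] [0.5613444  0.09361354 0.228     ]
mill [0.32396288 0.25555321 0.1       ]
```

```bash
python3 - <<'E'
from h import *
np.set_printoptions(precision=3,suppress=True)
for k,u,v,z in [("pillar edge z0",472,352,0),("cab corner z0",500,305,0),("z.9",500,305,.9),("z.5",500,305,.5),("worktop corner",462,378,0),("garlic",200.6,192.4,.03),("mug",187,214.4,.03),("mill",224.7,242.5,.1),("toaster L",413,178,.2),("toaster top",453,138,.2)]: print(k,onz("top",u,v,z))
for P in [(.177,-.599,.29),(.637,.008,.254),(.565,.087,.228)]: print(proj("side",P),proj("top",P))
E
```

```text
pillar edge z0 [ 0.37  -0.548  0.   ]
cab corner z0 [ 0.536 -0.573  0.   ]
z.9 [ 0.375 -0.276  0.9  ]
z.5 [ 0.447 -0.408  0.5  ]
worktop corner [ 0.288 -0.55   0.   ]
garlic [0.433 0.42  0.03 ]
mug [0.352 0.423 0.03 ]
mill [0.324 0.256 0.1  ]
toaster L [ 0.72  -0.158  0.2  ]
toaster top [ 0.882 -0.213  0.2  ]
[[478.259 117.948]] [[500.682 450.731]]
[[302.088 157.569]] [[348.907 172.55 ]]
[[314.281 176.161]] [[311.346 185.399]]
```

The manual's scale: shifts go in shares of 60 cm and turns go in shares of 90 degrees. Converting my numbers, 38.9 cm is 0.6483, -35.3 cm is -0.5883, -69.3 degrees is -0.77.

Emit:
{"fn": "move_arm", "kwargs": {
  "rows": [
    [[0, 0, 0], [0.235, -0.3633, -0.13], 0],
    [[0, 0, 0], [0.235, -0.3633, -0.13], 0],
    [[0, 0, 0], [0.235, -0.3633, -0.13], 0],
    [[0, 0, 0], [0.235, -0.3633, -0.13], 0],
    [[0, 0, 0], [0.235, -0.3633, -0.13], 0],
    [[0, 0, 0], [0.235, -0.3633, -0.13], 0],
    [[0, 0, 0], [0.235, -0.3633, -0.13], 0],
    [[0, 0, -0.1556], [0.6483, -0.5883, -0.13], 0],
    [[0, 0, -0.3111], [0.6483, -0.5883, -0.13], 0],
    [[0, 0, -0.4667], [0.6483, -0.5883, -0.13], 0],
    [[0, 0, -0.6222], [0.6483, -0.5883, -0.13], 0],
    [[0, 0, -0.77], [0.6483, -0.5883, -0.13], 0]
  ]
}}

```text
time_s: 2.2
tcp_pos: [0.3989, -0.201, 0.3708]
ee_rot: [3.14, 0.0, 0.919]
force: [1.5, -1.2, -0.7]
gripper_width: 0.015
grip_force: 0.0
```

In the tool's units: 31 cm is 0.5167, 6.2 cm is 0.1033, -33 degrees is -0.3667.

Emit:
{"fn": "move_arm", "kwargs": {
  "rows": [
    [[0, 0, -0.0778], [0.5167, 0.1033, 0], 0],
    [[0, 0, -0.1556], [0.5167, 0.1033, 0], 0],
    [[0, 0, -0.2333], [0.5167, 0.1033, 0], 0],
    [[0, 0, -0.3111], [0.5167, 0.1033, 0], 0],
    [[0, 0, -0.3667], [0.5167, 0.1033, 0], 0],
    [[0, 0, -0.3667], [0.5167, 0.1033, 0], 0],
    [[0, 0, -0.3667], [0.5167, 0.1033, 0], 0],
    [[0, 0, -0.3667], [0.5167, 0.1033, 0], 0],
    [[0, 0, -0.3667], [0.5167, 0.1033, 0], 0],
    [[0, 0, -0.3667], [0.5167, 0.1033, 0], 0],
    [[0, 0, -0.3667], [0.5167, 0.1033, 0], 0],
    [[0, 0, -0.3667], [0.5167, 0.1033, 0], 0]
  ]
}}

```text
time_s: 3.2
tcp_pos: [0.636, 0.0037, 0.3705]
ee_rot: [-3.142, 0.0, 1.488]
force: [0.3, -0.5, -0.5]
gripper_width: 0.0005
grip_force: 0.0
```

```bash
python3 - <<'E'
from station import r
import cv2
s=r.state();print(s["time_s"],s["tcp_pos"],s["ee_rot"],s["joints"],s["force"],s["gripper_width"])
a=cv2.resize(r.capture("side")[110:260,195:355],None,fx=2.5,fy=2.5)
b=cv2.resize(r.capture("top")[75:225,240:400],None,fx=2.5,fy=2.5)
cv2.imwrite("pics/m1.png",cv2.hconcat([a,b])[:,:,::-1])
E
```

```text
3.2 [0.63596507 0.00371003 0.37045563] [-3.14155057e+00  3.09599029e-04  1.48772767e+00] [-1.17938308e-01  2.09076762e-01  1.39449353e+00 -3.11044782e-04
  1.53805363e+00 -3.48594545e-02] [ 0.33019285 -0.52706585 -0.47675044] 0.0005146915683776941
```

View pics/m1.png

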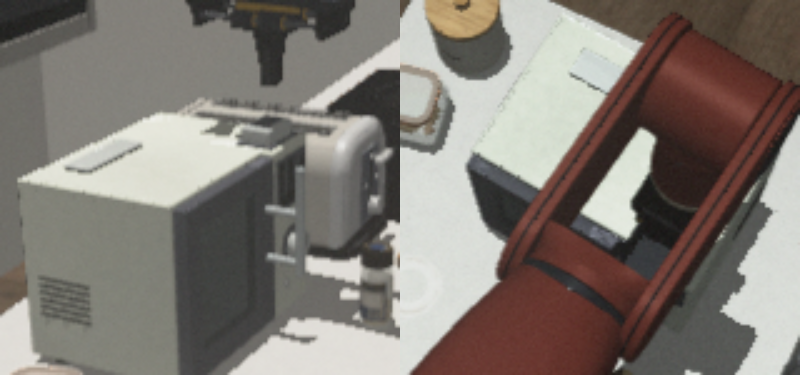

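The side view shows the fingertip at (270,82), straight above the key at (270,130). Lowering onto it.

In the tool's units: 4.3 cm is 0.0717, 1.5 cm is 0.025.

Emit:
{"fn": "move_arm", "kwargs": {
  "rows": [
    [[0, 0, 0], [0.005, 0, 0.025], 0],
    [[0, 0, 0], [0.005, 0, 0.05], 0],
    [[0, 0, 0], [0.005, 0, 0.0667], 0],
    [[0, 0, 0], [0.005, 0, 0.0717], 0],
    [[0, 0, 0], [0.005, 0, 0.0717], 0]
  ]
}}

```text
time_s: 3.72
tcp_pos: [0.6361, 0.0071, 0.3263]
ee_rot: [-3.14, -0.0, 1.488]
force: [0.4, -0.1, -0.4]
gripper_width: 0.0004
grip_force: 0.0
```

In the tool's units: 0.6 cm is 0.01, 0.4 cm is 0.0067.

Emit:
{"fn": "move_arm", "kwargs": {
  "rows": [
    [[0, 0, 0], [0, 0, 0.0033], 0],
    [[0, 0, 0], [0, 0, 0.0067], 0],
    [[0, 0, 0], [0, 0, 0.01], 0],
    [[0, 0, 0], [0, 0, 0.01], 0],
    [[0, 0, 0], [0, 0, 0.01], 0]
  ]
}}

```text
time_s: 4.13
tcp_pos: [0.6372, 0.0074, 0.3222]
ee_rot: [3.14, 0.0, 1.489]
force: [1.0, -0.2, 3.4]
gripper_width: 0.0006
grip_force: 1.3
```

In the tool's units: 0.4 cm is 0.0067, 0.2 cm is 0.0033.

Emit:
{"fn": "move_arm", "kwargs": {
  "rows": [
    [[0, 0, 0], [0, 0, 0.0033], 0],
    [[0, 0, 0], [0, 0, 0.0067], 0],
    [[0, 0, 0], [0, 0, 0.0067], 0],
    [[0, 0, 0], [0, 0, 0.0067], 0]
  ]
}}

```text
time_s: 4.47
tcp_pos: [0.6371, 0.0075, 0.3174]
ee_rot: [3.141, 0.0, 1.489]
force: [2.2, -1.7, 3.9]
gripper_width: 0.0001
grip_force: 1.6
```

In the tool's units: 0.15 cm is 0.0025, 0.1 cm is 0.0017.

Emit:
{"fn": "move_arm", "kwargs": {
  "rows": [
    [[0, 0, 0], [0, 0, 0.0017], 0],
    [[0, 0, 0], [0, 0, 0.0025], 0],
    [[0, 0, 0], [0, 0, 0.0025], 0]
  ]
}}

```text
time_s: 4.72
tcp_pos: [0.637, 0.0075, 0.3161]
ee_rot: [3.141, 0.0, 1.489]
force: [1.8, -1.2, 3.7]
gripper_width: 0.0004
grip_force: 2.3
```

In the tool's units: 0.1 cm is 0.0017.

Emit:
{"fn": "move_arm", "kwargs": {
  "rows": [
    [[0, 0, 0], [0, 0, 0.0017], 0],
    [[0, 0, 0], [0, 0, 0.0017], 0],
    [[0, 0, 0], [0, 0, 0.0017], 0]
  ]
}}

```text
time_s: 4.97
tcp_pos: [0.637, 0.0075, 0.3161]
ee_rot: [3.14, 0.0, 1.489]
force: [-0.5, -1.0, 7.9]
gripper_width: 0.0002
grip_force: 4.1
```

```bash
python3 - <<'E'
from station import r
import cv2
s=r.state();print(s["time_s"],s["tcp_pos"],s["force"])
a=cv2.resize(r.capture("side")[110:260,195:355],None,fx=4,fy=4)
cv2.imwrite("pics/m2.png",a[:,:,::-1]); s=r.state();print(s["time_s"],s["tcp_pos"],s["force"])
E
```

```text
4.9667 [0.63701309 0.00751851 0.31608784] [-0.50690819 -1.043818    7.92367385]
5.0167 [0.63701464 0.00747813 0.31607535] [ 0.05268676 -0.15181219  7.71835899]
```

View pics/m2.png

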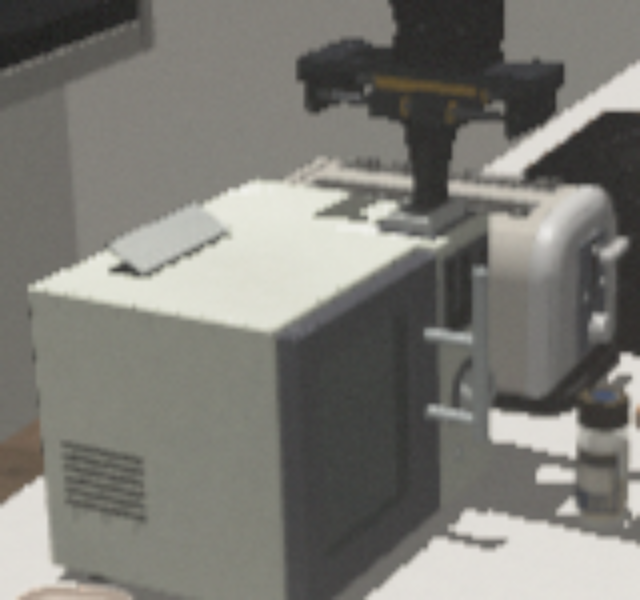

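The force is in the plateau (7.8 N), position did not advance, and the picture shows the flap at (170,240) raised with the door shut. I'll hold for 2.5 s.

Emit:
{"fn": "move_arm", "kwargs": {
  "rows": [
    [[0, 0, 0], [0, 0, 0], 0],
    [[0, 0, 0], [0, 0, 0], 0],
    [[0, 0, 0], [0, 0, 0], 0],
    [[0, 0, 0], [0, 0, 0], 0],
    [[0, 0, 0], [0, 0, 0], 0],
    [[0, 0, 0], [0, 0, 0], 0],
    [[0, 0, 0], [0, 0, 0], 0],
    [[0, 0, 0], [0, 0, 0], 0],
    [[0, 0, 0], [0, 0, 0], 0],
    [[0, 0, 0], [0, 0, 0], 0],
    [[0, 0, 0], [0, 0, 0], 0],
    [[0, 0, 0], [0, 0, 0], 0]
  ]
}}

```text
time_s: 6.02
tcp_pos: [0.637, 0.0075, 0.3161]
ee_rot: [3.14, 0.0, 1.489]
force: [-0.3, -1.1, 7.3]
gripper_width: 0.0006
grip_force: 4.1
```

Emit:
{"fn": "move_arm", "kwargs": {
  "rows": [
    [[0, 0, 0], [0, 0, 0], 0],
    [[0, 0, 0], [0, 0, 0], 0],
    [[0, 0, 0], [0, 0, 0], 0],
    [[0, 0, 0], [0, 0, 0], 0],
    [[0, 0, 0], [0, 0, 0], 0],
    [[0, 0, 0], [0, 0, 0], 0],
    [[0, 0, 0], [0, 0, 0], 0],
    [[0, 0, 0], [0, 0, 0], 0],
    [[0, 0, 0], [0, 0, 0], 0],
    [[0, 0, 0], [0, 0, 0], 0],
    [[0, 0, 0], [0, 0, 0], 0],
    [[0, 0, 0], [0, 0, 0], 0]
  ]
}}

```text
time_s: 7.02
tcp_pos: [0.637, 0.0075, 0.3161]
ee_rot: [3.14, 0.0, 1.489]
force: [-0.2, -1.8, 8.3]
gripper_width: 0.0005
grip_force: 4.1
```

In the tool's units: 1.15 cm is 0.0192, 1 cm is 0.0167.

Emit:
{"fn": "move_arm", "kwargs": {
  "rows": [
    [[0, 0, 0], [0, 0, 0.0067], 0],
    [[0, 0, 0], [0, 0, 0.0133], 0],
    [[0, 0, 0], [0, 0, 0.0167], 0],
    [[0, 0, 0], [0, 0, 0.0192], 0],
    [[0, 0, 0], [0, 0, 0.0192], 0],
    [[0, 0, 0], [0, 0, 0.0192], 0]
  ]
}}

```text
time_s: 7.52
tcp_pos: [0.637, 0.0075, 0.308]
ee_rot: [3.138, 0.0, 1.489]
force: [-7.9, -0.9, 21.4]
gripper_width: 0.0002
grip_force: 10.9
```

In the tool's units: -10 cm is -0.1667, -7 cm is -0.1167.

Emit:
{"fn": "move_arm", "kwargs": {
  "rows": [
    [[0, 0, 0], [0, 0, 0], 0],
    [[0, 0, 0], [0, 0, -0.025], 0],
    [[0, 0, 0], [0, 0, -0.0667], 0],
    [[0, 0, 0], [0, 0, -0.1167], 0],
    [[0, 0, 0], [-0.1667, 0, -0.1167], 3.2],
    [[0, 0, 0], [-0.1667, 0, -0.1167], 3.2],
    [[0, 0, 0], [-0.1667, 0, -0.1167], 3.2]
  ]
}}

```text
time_s: 8.1
tcp_pos: [0.6277, -0.0954, 0.3728]
ee_rot: [-3.14, 0.001, 1.488]
force: [-0.9, 0.5, 1.1]
gripper_width: 0.0129
grip_force: 0.0
```

```bash
python3 - <<'E'
from h import *
import cv2
s=r.state();print(s["time_s"],s["tcp_pos"],s["ee_rot"],s["force"])
a=cv2.resize(r.capture("side")[130:270,195:355],None,fx=5,fy=5)[:600]
cv2.imwrite("pics/m3.png",a[:,:,::-1])
H=np.array([.6408,.2664]);y=-.076
for th in (0,.11,.15,.2,1.4):
    c,s_=np.cos(y-th),np.sin(y-th);p=H+np.array([[c,-s_],[s_,c]])@[-.063,-.191]
    print(th,p,((proj("side",[*p,.228])[0]-(195,130))*5))
E
```

```text
8.1 [ 0.62770369 -0.09538204  0.37277843] [-3.14004023e+00  1.46940391e-03  1.48755213e+00] [-0.92776386  0.53675467  1.14431722]
0 [0.56347983 0.08073473] [602.84404027 227.88102233]
0.11 [0.54356512 0.09034495] [628.74095528 236.98169204]
0.15 [0.53660258 0.09437414] [637.50100514 240.5614913 ]
0.2 [0.52813509 0.09979683] [647.92305662 245.23295407]
1.4 [0.44469433 0.31103815] [653.59809231 397.87722267]
```

View pics/m3.png

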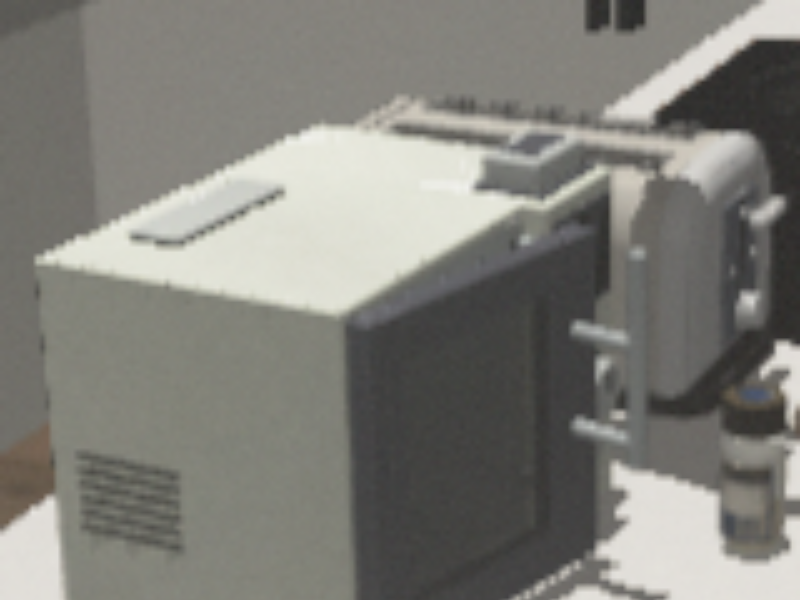

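Door is ajar: side crop shows the handle top at (638,250), consistent with about 0.15 rad. A top view will refine it.

```bash
python3 - <<'E'
from h import *
import cv2
a=cv2.resize(r.capture("top")[140:240,260:380],None,fx=6,fy=6,interpolation=cv2.INTER_CUBIC)
cv2.imwrite("pics/m4.png",a[:,:,::-1])
for P in([.537,.0945,.228],[.537,.099,.228]): print((proj("top",P)[0]-(259.6,139.6))*6)
E
```

```text
[268.59987223 320.45185063]
[259.86984592 316.22821692]
```

View pics/m4.png

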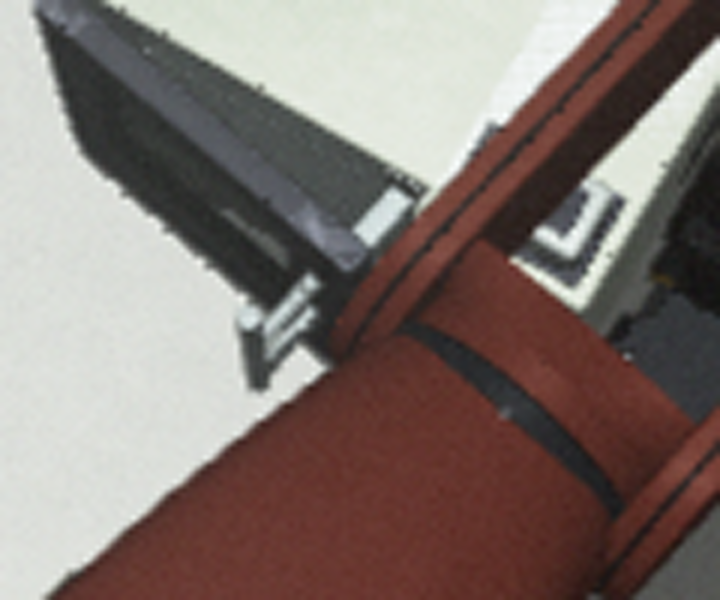

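Handle top is at about (249,315) in the top crop and (638,250) in the side crop. I'll triangulate and plan the arc.

```bash
python3 - <<'E'
from h import *
np.set_printoptions(precision=4,suppress=True)
a=(194.6+638/5,129.6+250/5);b=(259.6+249/6,139.6+315/6)
print(tri(a,b),onz("top",*b,.228),onz("side",*a,.228))
P=tri(a,b)[0][:2];H=np.array([.6408,.2664]);print(P-H,np.linalg.norm(P-H))
s=r.state();print(s["tcp_pos"],s["ee_rot"])
E
```

```text
(array([0.5347, 0.1037, 0.2269]), np.float64(0.0015626284111553168)) [0.5353 0.1037 0.228 ] [0.5327 0.1068 0.228 ]
[-0.1061 -0.1627] 0.1942462988891732
[ 0.6276 -0.0949  0.3718] [-3.1386 -0.0001  1.4849]
```

In the tool's units: 19 cm is 0.3167, -11 cm is -0.1833, 8.6 degrees is 0.0956.

Emit:
{"fn": "move_arm", "kwargs": {
  "rows": [
    [[0, 0, 0.0444], [0.3167, -0.1833, 0], 3.4],
    [[0, 0, 0.0956], [0.3167, -0.1833, 0], 3.4],
    [[0, 0, 0.0956], [0.3167, -0.1833, 0], 3.4],
    [[0, 0, 0.0956], [0.3167, -0.1833, 0], 3.4],
    [[0, 0, 0.0956], [0.3167, -0.1833, 0], 3.4],
    [[0, 0, 0.0956], [0.3167, -0.1833, 0], 3.4],
    [[0, 0, 0.0956], [0.3167, -0.1833, 0], 3.4],
    [[0, 0, 0.0956], [0.3167, -0.1833, 0], 3.4],
    [[0, 0, 0.0956], [0.3167, -0.1833, 0], 3.4]
  ]
}}

```text
time_s: 8.95
tcp_pos: [0.5347, 0.106, 0.3728]
ee_rot: [-3.141, 0.001, 1.339]
force: [1.2, 0.1, -0.7]
gripper_width: 0.0341
grip_force: 0.0
```

```bash
python3 - <<'E'
from h import *
import cv2
s=r.state();print(s["time_s"],s["tcp_pos"],s["ee_rot"],s["force"],s["gripper_width"])
a=cv2.resize(r.capture("side")[110:240,240:400],None,fx=4.5,fy=4.5)
cv2.imwrite("pics/m5.png",a[:,:,::-1])
E
```

```text
8.95 [0.53467569 0.10596918 0.37278442] [-3.14088654e+00  5.27152851e-04  1.33880271e+00] [ 1.19362886  0.07549948 -0.68953237] 0.034061647079379434
```

View pics/m5.png

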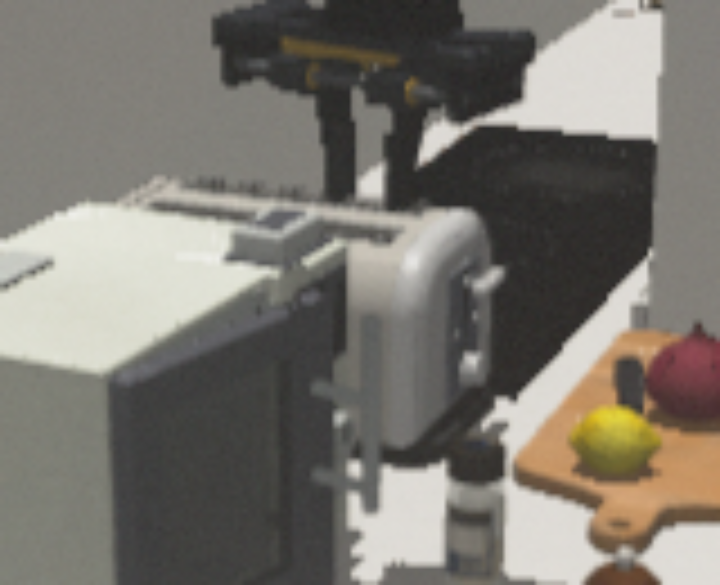

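The fingers at (340,200) and (405,210) straddle the handle at (371,315). Lowering and gripping.

In the tool's units: 10 cm is 0.1667, 9.5 cm is 0.1583.

Emit:
{"fn": "move_arm", "kwargs": {
  "rows": [
    [[0, 0, 0], [0, 0, 0.0417], 3.4],
    [[0, 0, 0], [0, 0, 0.0833], 3.4],
    [[0, 0, 0], [0, 0, 0.1167], 3.4],
    [[0, 0, 0], [0, 0, 0.1417], 3.4],
    [[0, 0, 0], [0, 0, 0.1583], 3.4],
    [[0, 0, 0], [0, 0, 0.1667], 3.4],
    [[0, 0, 0], [0, 0, 0.1667], 3.4]
  ]
}}

```text
time_s: 9.58
tcp_pos: [0.5344, 0.1054, 0.2721]
ee_rot: [-3.14, 0.001, 1.337]
force: [0.1, -0.2, 0.5]
gripper_width: 0.0342
grip_force: 0.0
```

Emit:
{"fn": "move_arm", "kwargs": {
  "rows": [
    [[0, 0, 0], [0, 0, 0], 0.5],
    [[0, 0, 0], [0, 0, 0], 0.5],
    [[0, 0, 0], [0, 0, 0], 0.5],
    [[0, 0, 0], [0, 0, 0], 0.5],
    [[0, 0, 0], [0, 0, 0], 0.5]
  ],
  "force": 5
}}

```text
time_s: 10.0
tcp_pos: [0.5349, 0.1064, 0.2741]
ee_rot: [3.14, -0.001, 1.339]
force: [0.8, -0.5, 2.1]
gripper_width: 0.0119
grip_force: 5.0
```

```bash
python3 - <<'E'
from h import *
np.set_printoptions(precision=2,suppress=True)
s=r.state();print(s["time_s"],s["tcp_pos"]*100,s["ee_rot"],s["force"],s["gripper_width"],s["joints"])
p=s["tcp_pos"][:2];y=s["ee_rot"][2];c,n=np.cos(y),np.sin(y);H=np.array([.641,.273])
for th in np.arange(.1,1.35,.1):
    a=-th;d=H+np.array([[np.cos(a),-np.sin(a)],[np.sin(a),np.cos(a)]])@(p-H)-p
    print(round(th,2),(d+p)*100,"tx %.2f ty %.2f az %.1f"%(100*(d[0]*c+d[1]*n),100*(d[0]*n-d[1]*c),np.degrees(th)))
E
```

```text
10.0 [53.49 10.64 27.41] [ 3.14 -0.    1.34] [ 0.77 -0.54  2.06] 0.011931491631739479 [0.05 0.04 1.76 0.   1.34 0.28]
0.1 [51.88 11.78] tx 0.74 ty -1.83 az 5.7
0.2 [50.39 13.08] tx 1.66 ty -3.58 az 11.5
0.3 [49.04 14.52] tx 2.75 ty -5.22 az 17.2
0.4 [47.84 16.09] tx 4.00 ty -6.75 az 22.9
0.5 [46.8  17.77] tx 5.40 ty -8.15 az 28.6
0.6 [45.94 19.54] tx 6.92 ty -9.40 az 34.4
0.7 [45.25 21.39] tx 8.57 ty -10.49 az 40.1
0.8 [44.76 23.3 ] tx 10.32 ty -11.41 az 45.8
0.9 [44.46 25.25] tx 12.14 ty -12.15 az 51.6
1.0 [44.35 27.22] tx 14.04 ty -12.71 az 57.3
1.1 [44.44 29.2 ] tx 15.98 ty -13.08 az 63.0
1.2 [44.73 31.15] tx 17.95 ty -13.24 az 68.8
1.3 [45.21 33.06] tx 19.92 ty -13.22 az 74.5
```

In the tool's units: -8.15 cm is -0.1358, -7.47 cm is -0.1245, 5.7 degrees is 0.0633.

Emit:
{"fn": "move_arm", "kwargs": {
  "rows": [
    [[0, 0, 0.0322], [0.0058, -0.015, 0], 0.5],
    [[0, 0, 0.0633], [0.0123, -0.0305, 0], 0.5],
    [[0, 0, 0.0956], [0.0197, -0.0453, 0], 0.5],
    [[0, 0, 0.1278], [0.0277, -0.0597, 0], 0.5],
    [[0, 0, 0.1589], [0.0363, -0.0737, 0], 0.5],
    [[0, 0, 0.1911], [0.0458, -0.087, 0], 0.5],
    [[0, 0, 0.2222], [0.0558, -0.1, 0], 0.5],
    [[0, 0, 0.2544], [0.0667, -0.1125, 0], 0.5],
    [[0, 0, 0.2867], [0.078, -0.1245, 0], 0.5],
    [[0, 0, 0.3178], [0.09, -0.1358, 0], 0.5],
    [[0, 0, 0.3178], [0.09, -0.1358, 0], 0.5]
  ]
}}

```text
time_s: 10.92
tcp_pos: [0.4686, 0.1796, 0.2747]
ee_rot: [3.139, -0.006, 0.838]
force: [6.1, 3.6, -1.0]
gripper_width: 0.0115
grip_force: 5.0
```

```bash
python3 - <<'E'
from h import *
np.set_printoptions(precision=2,suppress=True)
s=r.state();print(s["time_s"],s["tcp_pos"]*100,s["ee_rot"],s["force"],s["torque"],s["gripper_width"],s["grip_force"],s["joints"])
p=s["tcp_pos"][:2];y=s["ee_rot"][2];c,n=np.cos(y),np.sin(y);H=np.array([.641,.273])
for th in np.arange(.1,.85,.1):
    a=-th;d=H+np.array([[np.cos(a),-np.sin(a)],[np.sin(a),np.cos(a)]])@(p-H)-p
    print(round(th,2),(d+p)*100,"tx %.2f ty %.2f az %.1f"%(100*(d[0]*c+d[1]*n),100*(d[0]*n-d[1]*c),np.degrees(th)))
E
```

```text
10.9167 [46.86 17.96 27.47] [ 3.14 -0.01  0.84] [ 6.05  3.59 -0.98] [ 0.49 -0.93  0.02] 0.011519503216214961 5.000151393469423 [ 0.21 -0.07  1.87  0.    1.34  0.94]
0.1 [46.02 19.73] tx 0.75 ty -1.81 az 5.7
0.2 [45.35 21.57] tx 1.67 ty -3.54 az 11.5
0.3 [44.87 23.47] tx 2.77 ty -5.17 az 17.2
0.4 [44.59 25.41] tx 4.02 ty -6.68 az 22.9
0.5 [44.49 27.37] tx 5.41 ty -8.05 az 28.6
0.6 [44.6  29.32] tx 6.93 ty -9.28 az 34.4
0.7 [44.9  31.26] tx 8.57 ty -10.36 az 40.1
0.8 [45.39 33.16] tx 10.31 ty -11.26 az 45.8
```

In the tool's units: -10.8 cm is -0.18, -10.5 cm is -0.175, 34.4 degrees is 0.3822.

Emit:
{"fn": "move_arm", "kwargs": {
  "rows": [
    [[0, 0, 0.0389], [0.0075, -0.0167, 0], 0.5],
    [[0, 0, 0.0778], [0.0167, -0.035, 0], 0.5],
    [[0, 0, 0.1278], [0.0283, -0.0583, 0], 0.5],
    [[0, 0, 0.1911], [0.0467, -0.085, 0], 0.5],
    [[0, 0, 0.2222], [0.0567, -0.0983, 0], 0.5],
    [[0, 0, 0.2544], [0.0675, -0.11, 0], 0.5],
    [[0, 0, 0.2867], [0.0792, -0.1217, 0], 0.5],
    [[0, 0, 0.3178], [0.0908, -0.1325, 0], 0.5],
    [[0, 0, 0.3822], [0.1167, -0.1533, 0], 0.5],
    [[0, 0, 0.4222], [0.1333, -0.165, 0], 0.5],
    [[0, 0, 0.4611], [0.15, -0.175, 0], 0.5],
    [[0, 0, 0.4778], [0.1583, -0.18, 0], 0.5]
  ]
}}

```text
time_s: 11.92
tcp_pos: [0.4529, 0.3211, 0.2747]
ee_rot: [3.141, -0.006, 0.086]
force: [6.7, -3.6, 0.9]
gripper_width: 0.0119
grip_force: 5.0
```

In the tool's units: -12 cm is -0.2, -10 cm is -0.1667.

Emit:
{"fn": "move_arm", "kwargs": {
  "rows": [
    [[0, 0, 0], [0, 0, 0], 0.5],
    [[0, 0, 0], [0, 0, 0], 0.5],
    [[0, 0, 0], [0, 0, 0], 3.2],
    [[0, 0, 0], [0, 0, 0], 3.2],
    [[0, 0, 0], [0, 0, 0], 3.2],
    [[0, 0, 0], [0, 0, 0], 3.2],
    [[0, 0, 0], [0, 0, -0.05], 3.2],
    [[0, 0, 0], [0, 0, -0.1], 3.2],
    [[0, 0, 0], [0, 0, -0.1667], 3.2],
    [[0, 0, 0], [0, 0, -0.2], 3.2],
    [[0, 0, 0], [0, 0, -0.2], 3.2]
  ]
}}

```text
time_s: 12.83
tcp_pos: [0.4521, 0.3213, 0.3999]
ee_rot: [-3.138, -0.009, 0.089]
force: [-0.4, -0.3, 0.3]
gripper_width: 0.0318
grip_force: 0.0
```

```bash
python3 - <<'E'
from h import *
import cv2
s=r.state();print(s["time_s"],s["tcp_pos"],s["ee_rot"],s["force"],s["gripper_width"])
a=r.capture("side")[120:360,160:480];b=r.capture("top")[60:300,160:480]
cv2.imwrite("pics/m6.png",cv2.hconcat([a,b])[:,:,::-1])
E
```

```text
12.8333 [0.4520989  0.32128101 0.39993243] [-3.13764491 -0.00937558  0.08917496] [-0.39945788 -0.2540822   0.33042049] 0.031757736584708686
```

View pics/m6.png

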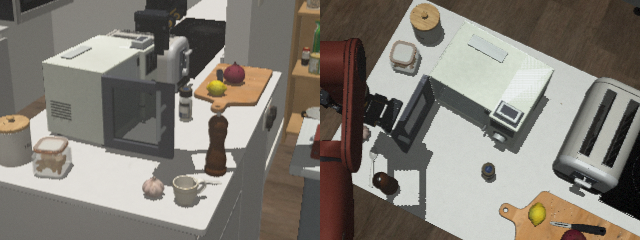

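The door stands at about 1.4 rad (panel at (395,110) in the top half). The key is up, the bystanders haven't moved, and the gripper is clear of everything.

```bash
python3 -c "
from station import r
print(r.close_job())"
```

```text
the job is handed in; nothing more can be done
None
```

I handed the job in at about 13 s: the key was held at its first stop for over 2 s and then pressed fully down, the door was swung to about 1.4 rad by its handle, and the last pictures show the key up, the bystanders in place and the gripper clear; no verdict came back.

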